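Swap two plaster models between their holders

ROBOT

A 6-joint arm with a two-finger parallel gripper is mounted at the origin on a cart in front of the work surface, level with it; the furniture and walls round the work are solid. World frame = base frame: x ahead of the robot, y to its left, z up, the work surface at z = 0. Lengths are in m, angles in rad, forces in N, time in s.
With the tool pointing down it reaches from about 0.275 to 0.975 m from the base axis. Payload 8.4 kg.
Tool frame: the origin (TCP) lies on the centre line of the jaws, within the pads' length; the fingertips stand 22 mm ahead of it and the grasp point (between the pads) lies 3 mm ahead of it (r.nose_length is the distance from the TCP to the fingertips, in m); z points along the fingers, y is the direction in which the jaws open and shut (so a half turn about z gives the same grasp; the last joint's range is limited). The gripper opens to 92 mm and grips with 3 to 60 N. Pads are 20 mm wide; open, the fingers measure 128 mm over their backs; the gripper's body (75 mm by 189 mm) begins 69 mm behind the grasp point.
Start: joints at [-1.276, 0.353, 1.633, -0, 1.155, -0.002], TCP at [0.183, -0.598, 0.208] pointing down, gripper open.
Joint ranges: [-2.63, 2.63], [-0.92, 2.1], [0.06, 2.66], [-1.3, 4.44], [0, 2.69], [-3.02, 3.02]. Speed limits (rad/s): [2.22, 2.22, 2.79, 3.14, 3.14, 3.14].

INTERFACE

Orientations are given as a rotation vector (axis times angle).
In Python, from plant import readout, read_camera, get_calibration, r gives the robot as it stands. The module is installed in compiled form; this text tells all that it offers.
- The arm moves only by the tool jog_arm, never from a script. Its argument "motion" is a list of rows, each an object of numbers: "tx", "ty", "tz": the shift along the world's x, y, z in mm; "twist": the turn about the world's z in degrees; "jaw": the finger opening in mm, from 0 to 91.9. In form: [{"tx": .., "ty": .., "tz": .., "twist": .., "jaw": ..}, ...]. A call has 1 to 12 rows; each row is the pose to reach, as a shift and turn from the pose measured when the call began; what a row does not reach only later rows make up. A row lasts 1/10 s, in which the tool goes at most 50 mm and 8.59 degrees, less where a joint would pass 70% of its speed; a pose out of reach is approached as far as the arm can. A call with a gripper value outside its range is refused whole. The fingers move at their own pace and stop on an object; "squeeze" is the grip in N (left out, the last holds). Time passes only in rows, so rows that repeat a pose let the fingers close. It gives the time, the measured TCP pose, the force and the opening at its end, in the units of the state.
- readout.observe(): the state, without advancing time (a new reading comes with each control period).
- read_camera(name): name is "scene" or "top" or "wrist"; returns (picture, depth): 480x640x3 uint8, blue, green, red; 480x640 float32, m along the optical axis (not along the pixel's ray), 0 where there is no reading.
- get_calibration(name): a dict with "camera_matrix" (3x3 intrinsics, pixels), "dist" ([k1, k2, p1, p2, k3] as OpenCV has them; the pictures are not rectified), "world_from_camera" (4x4, takes a point from camera to world coordinates). Camera axes: x right, y down, z forward; pixel columns grow to the right and rows downward; lengths in m; the calibration is good to about 2 mm. A picture is of the moment at which its call begins: read the wrist's pose just before it. get_calibration takes no time and is no camera call; for the wrist camera it gives the pose at the moment of the call.
- r.job_done(): hands the job in, once; it reports no verdict.
The state is a dict: "t": time; "qpos": joint angles; "dq": joint speeds; "tau": joint torques, N m; "position": TCP position; "eef_rot": TCP orientation; "wrist_force": force on the tool from outside, world axes, zero at the start; "wrist_torque": the same for the moment, N m; "width": finger opening in m.
Only numpy, scipy, OpenCV 4.12 (cv2) and the standard library are available. Lean on these libraries where they do the work, as an engineer would, in place of code of your own. Each camera call takes 0.05 s, during which the arm holds its last target. There are 200 camera calls.

TASK

The two plaster jaw models are in each other's holders. Swap them, so that the white model ends in the green holder and the tan model in the blue one, each let go, flat on the floor in the middle of its holder, with its front teeth facing the same way as the model that was there. Set them down gently, never drop them or tip them over, and leave everything else where it stands.

Things in the scene. Friction and masses are not known exactly. Their poses are not given: they have to be found in the camera images.
- white_model: White plaster jaw model, 54 x 68 x 29 high (mm), about 0.14 kg; starts in the blue holder. Origin: centre of its underside, z up, -x its front. Base sides upright, 26 high; outline: heel (27, +-32), sides to (3, +-34), narrowing over (-21, +-22) to the front flat (-27, +-8). Grip it front to heel (54 wide, at y = 0) or side to side (66 wide, at x = +13).
- tan_model: Orange-tan plaster jaw model, 54 x 68 x 29 high (mm), about 0.14 kg; starts in the green holder. Origin: centre of its underside, z up, -x its front. Base sides upright, 26 high; outline: heel (27, +-32), sides to (3, +-34), narrowing over (-21, +-22) to the front flat (-27, +-8). Grip it front to heel (54 wide, at y = 0) or side to side (66 wide, at x = +13).
- white_model_front (a point): middle of the white model's front face, 27 mm from its origin along its -x, 13 mm up
- tan_model_front (a point): middle of the tan model's front face, 27 mm from its origin along its -x, 13 mm up
- blue_holder: Blue fixed model holder. Sizes in mm. Origin: centre of its underside, z up. Level floor 12 above it, 62 x 48 (x, y). Walls at -x and +x, 62 apart inside, 8 thick, 44 long, tops 40 above the origin, higher than a seated model; the other two sides are open. A seated model has the holder's axes (front to -x), overhangs the floor by 10 at the open sides, and fingers reach it only there: grip side to side.
- green_holder: Green fixed model holder. Sizes in mm. Origin: centre of its underside, z up. Level floor 12 above it, 40 x 76 (x, y). Walls at -y and +y, 76 apart inside, 8 thick, 36 long, tops 40 above the origin, higher than a seated model; the other two sides are open. A seated model has the holder's axes (front to -x), overhangs the floor by 7 at the open sides, and fingers reach it only there: grip front to heel.
- clear_worktop (a point): point on the bare worktop (z = 0) at the middle of an area that is clear at every start: at least 80 mm in x by 200 mm in y (world axes), room to park both models side by side along y with fingers round either; a machine 118 mm high stands beyond its left (+y) rear corner
- sealer_jar: Bystander: brown glass jar with black lid, 49 dia x 64 high mm; origin at the centre of its underside. Leave it where it stands.
- drop_bottle: Bystander: small white screw-lid jar, 36 dia x 58 high mm; origin at the centre of its underside. Leave it where it stands.
- glass_dish: Bystander: small white open dish, 66 dia x 22 high mm; origin at the centre of its underside. Leave it where it stands.
- red_bar: Bystander: red bar of polishing compound, 28 x 72 x 26 high mm; origin at the centre of its underside. Leave it where it stands.

How it is judged:
By the outcome, as a careful person would: the job done as asked, in the order asked, and still so for the second after the job is handed in, with the robot touching nothing.
It also fails if it takes over 72 s, if anything falls off the work surface, if the arm or the gripper's body presses on something with over 40 N, if the wrist force passes 120 N, or if a joint passes its speed limit or range.

## Working session

There is one attempt and no reset: what is moved stays moved. The work goes in short steps, Python scripts to look and compute and a tool call to move; the robot and the scene stay as the last step left them, time stands still between calls to the robot, and variables do not carry over. Pictures are saved under pics/ and viewed, on a budget of 10 in all, crops included, one or two more only if the job needs it, and the job is handed in when it is done.

Besides the shell and the picture viewer there is one more tool, called after "Emit:" as name(argument=value, ...) on one line, values as JSON. jog_arm: Moves the arm, as the interface text tells. Its arguments: {"type":"object","properties":{"motion":{"type":"array"},"squeeze":{"type":"number"}},"required":["motion"]}

```bash
mkdir -p pics; cat > h.py <<'E'
import numpy as np, cv2
from plant import readout, read_camera, get_calibration, r
def cloud(name):
    c=get_calibration(name); im,d=read_camera(name)
    K=np.array(c["camera_matrix"]);D=np.array(c["dist"]);T=np.array(c["world_from_camera"])
    v,u=np.mgrid[:480,:640]
    p=cv2.undistortPoints(np.stack([u,v],-1).reshape(-1,1,2).astype(np.float64),K,D).reshape(480,640,2)
    P=np.dstack([p*d[...,None],d])@T[:3,:3].T+T[:3,3]
    P[d==0]=np.nan
    return im,P
E
python3 - <<'E'
from h import *
s=readout.observe();print(s)
for n in("top","scene"):
    im,P=cloud(n);cv2.imwrite(f"pics/{n}0.png",im);np.savez(f"{n}0.npz",im=im,P=P)
    print(n,np.array(get_calibration(n)["world_from_camera"]).round(3).tolist(), P[240,320])
E
```

```text
{'t': 0.0, 'qpos': array([-1.27638481e+00,  3.53623712e-01,  1.63410248e+00, -3.05855481e-05,
        1.15522248e+00, -2.41069766e-03]), 'dq': array([-0.00025776,  0.00070044,  0.00168128, -0.00071475,  0.00076903,
       -0.00055283]), 'tau': array([ 4.75273293e-03, -5.93834782e+01, -3.34218085e+01,  7.00320234e-02,
        2.34696642e-02, -8.79912045e-05]), 'position': array([ 0.18264211, -0.59720091,  0.20769252]), 'eef_rot': array([-3.10573227e+00, -4.64358967e-01,  3.53204165e-04]), 'wrist_force': array([-0.52772283,  0.35677525, -0.08788262]), 'wrist_torque': array([ 0.03603439, -0.05065454,  0.02472542]), 'width': 0.09195830115282778}
top [[-0.026, -0.99, 0.139, 0.404], [-0.999, 0.023, -0.023, -0.185], [0.02, -0.139, -0.99, 0.983], [0.0, 0.0, 0.0, 1.0]] [ 0.5474818  -0.21316051  0.00143508]
scene [[-0.869, -0.29, 0.402, 0.057], [-0.495, 0.525, -0.692, 0.597], [-0.01, -0.8, -0.599, 0.714], [0.0, 0.0, 0.0, 1.0]] [ 0.54772971 -0.20647962 -0.00162723]
```

View pics/top0.png

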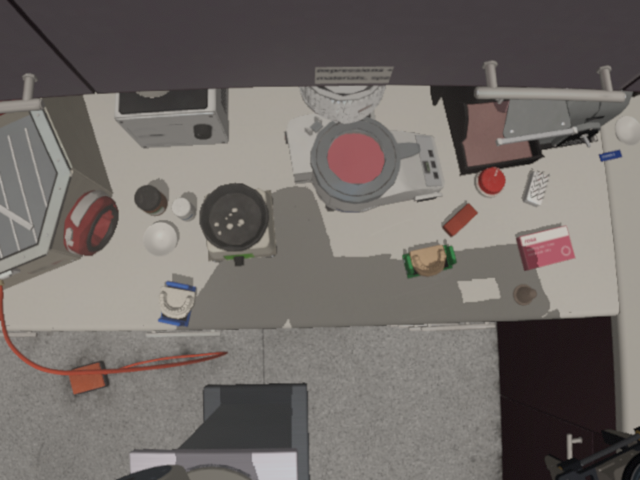

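View pics/scene0.png

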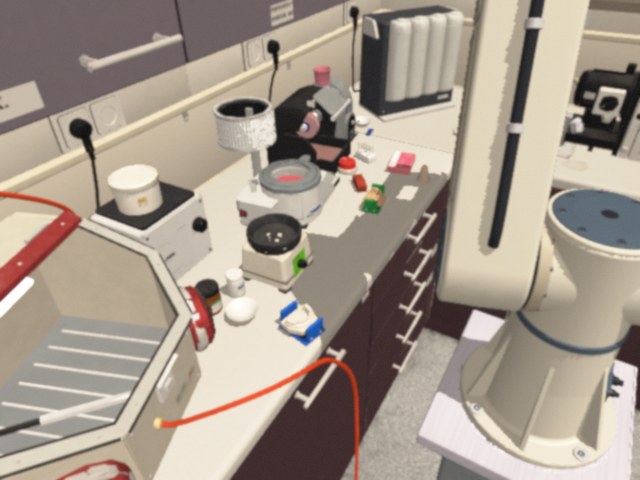

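```bash
python3 - <<'E'
from h import *
z=np.load("top0.npz");im,P=z["im"],z["P"]
hsv=cv2.cvtColor(im,cv2.COLOR_BGR2HSV)
def box(n,m):
    Q=P[m];Q=Q[~np.isnan(Q[:,0])]
    print(n,len(Q),"zpct",np.percentile(Q[:,2],[5,50,95]).round(3))
    c,s,a=cv2.minAreaRect((Q[:,:2]*1000).astype(np.float32));print("  rect mm",np.round(c,1),np.round(s,1),round(a,1)); return Q
v,u=np.mgrid[:480,:640]
Z=P[...,2]
roiB=(abs(u-177)<30)&(abs(v-303)<32); roiG=(abs(u-430)<40)&(abs(v-260)<30)
blue=roiB&(hsv[...,0]>100)&(hsv[...,0]<130)&(hsv[...,1]>130)
green=roiG&(hsv[...,0]>45)&(hsv[...,0]<90)&(hsv[...,1]>100)
for n,m in(("blue",blue),("green",green)):
    box(n+" top",m&(Z>.033)&(Z<.047))
    k,l,st,c=cv2.connectedComponentsWithStats((m&(Z>.033)&(Z<.047)).astype(np.uint8))
    for i in range(1,k):
        if st[i,4]>15: print("  part",st[i],P[l==i].mean(0).round(4))
wm=roiB&(hsv[...,1]<90)&(Z>.030)&(Z<.055);tm=roiG&(hsv[...,0]<25)&(hsv[...,1]>60)&(Z>.030)&(Z<.055)
for n,m in(("white",wm),("tan",tm)): box(n,m)
# height map around clear zone
print("clear?")
for x in np.arange(.30,.60,.03):
    row=[]
    for y in np.arange(.10,-.55,-.04):
        m=(abs(P[...,0]-x)<.015)&(abs(P[...,1]-y)<.02); q=Z[m]
        row.append("%4d"%(1000*np.nanmax(q)) if m.any() else "   .")
    print(round(x,2)," ".join(row))
def crop(c,h,f): 
    return cv2.resize(im[c[1]-h:c[1]+h,c[0]-h:c[0]+h],(400,400),interpolation=cv2.INTER_CUBIC)
z2=np.load("scene0.npz")["im"]
im2=z2
cv2.imwrite("pics/crop1.png",np.vstack([np.hstack([crop((177,303),35,0),crop((430,260),35,0)]),]))
E
```

```text
blue top 91 zpct [0.037 0.04  0.043]
  rect mm [431.3  60.7] [38.5 72.4] 78.2
  part [167 283  21   6  48] [0.4643 0.0526 0.0396]
  part [159 319  21   6  43] [0.3975 0.0675 0.0402]
green top 130 zpct [0.034 0.039 0.041]
  rect mm [ 501.  -418.2] [35.9 90.4] 12.4
  part [448 247   8  16  61] [ 0.5089 -0.4588  0.0384]
  part [406 255   8  20  69] [ 0.492  -0.377   0.0387]
white 318 zpct [0.031 0.037 0.041]
  rect mm [431.4  59. ] [59.8 77.5] 77.8
tan 269 zpct [0.031 0.036 0.041]
  rect mm [ 496.4 -418.7] [37.4 60.4] 10.7
clear?
0.3   35  -36 -890 -885 -890 -888 -889 -889 -889 -886 -889 -889 -888 -882 -887 -887 -890
0.33   32  -38 -891 -889 -888 -887 -886 -885 -886 -885 -887 -887 -889 -887 -887 -884 -886
0.36  -90  -91  -90  -91 -887 -889 -890 -889 -887 -888 -889 -890 -889  -76  -73  -74  -75
0.39   44   43    4    4    6    5    4    4    4    6    3    4    6    4    5    3    4
0.42   41   43   42    5    5    4    4    5    4    4    4    5    5    4    5    4    5
0.45   41   43   42    4    5    6    5    5    6    4    4    5    4    3    3    4    4
0.48    5   42   41    4    5    5    4    5    4    5    5    5   42   43   39    6    4
0.51   24   23    4  118  120  120   46    5    4    5    5    3   43   42   43    4    4
0.54   25   25    5  119  112  121   83    4    4    4    4    8    4   28   36    4    4
0.57   25   24    6  120   99  119  118    4    6    3    4    4    3    6   29   28    5
```

View pics/crop1.png

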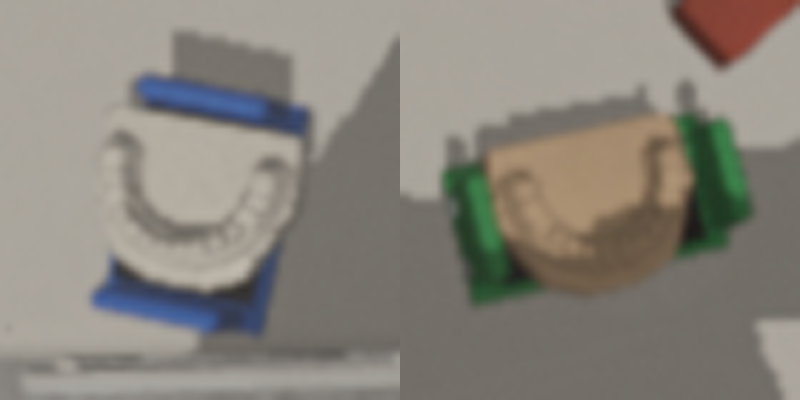

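Emit:
jog_arm(motion=[{"tx":160,"ty":90,"tz":0,"twist":40,"jaw":91.9},{"tx":318,"ty":179,"tz":0,"twist":84.7,"jaw":91.9},{"tx":318,"ty":179,"tz":0,"twist":84.7,"jaw":91.9},{"tx":318,"ty":179,"tz":0,"twist":84.7,"jaw":91.9},{"tx":318,"ty":179,"tz":0,"twist":84.7,"jaw":91.9},{"tx":318,"ty":179,"tz":0,"twist":84.7,"jaw":91.9},{"tx":318,"ty":179,"tz":0,"twist":84.7,"jaw":91.9},{"tx":318,"ty":179,"tz":0,"twist":84.7,"jaw":91.9},{"tx":318,"ty":179,"tz":0,"twist":84.7,"jaw":91.9},{"tx":318,"ty":179,"tz":0,"twist":84.7,"jaw":91.9},{"tx":318,"ty":179,"tz":0,"twist":84.7,"jaw":91.9},{"tx":318,"ty":179,"tz":0,"twist":84.7,"jaw":91.9}])

```text
t: 1.3
position: [0.5005, -0.4181, 0.2075]
eef_rot: [-1.987, -2.431, 0.001]
wrist_force: [0.3, 0.3, -0.2]
width: 0.0917
```

```bash
cat >> h.py <<'E'
from scipy.spatial.transform import Rotation as R
def pose():
    s=readout.observe();y=R.from_rotvec(s["eef_rot"]).as_matrix()[:,1]
    a=np.degrees(np.arctan2(y[1],y[0]));print("t %.1f pos"%s["t"],(s["position"]*1000).round(1),"jaw axis",((a+90)%180-90).round(1),"w",round(s["width"]*1000,1),"F",s["wrist_force"].round(1));return s
def wrist(tag):
    pose();im,P=cloud("wrist");cv2.imwrite(f"pics/{tag}.png",im);np.savez(tag+".npz",im=im,P=P);return im,P
E
python3 - <<'E'
from h import *
wrist("w1")
E
```

```text
t 1.3 pos [ 500.5 -418.1  207.5] jaw axis 11.5 w 91.7 F [ 0.3  0.3 -0.2]
```

View pics/w1.png

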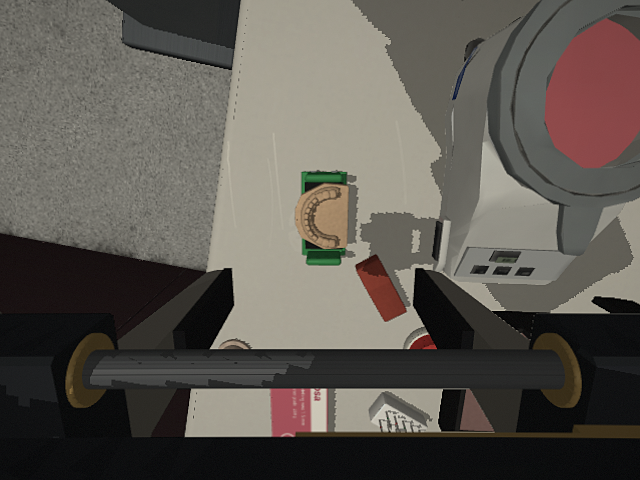

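```bash
cat >> h.py <<'E'
def parts(P,m,z0,z1,minpx=40):
    m=m&(P[...,2]>z0)&(P[...,2]<z1)
    k,l,st,c=cv2.connectedComponentsWithStats(m.astype(np.uint8))
    for i in range(1,k):
        if st[i,4]>minpx:
            Q=P[l==i];a=cv2.minAreaRect((Q[:,:2]*1000).astype(np.float32))
            print("  part",st[i],"mean",(Q.mean(0)*1000).round(1),"rect",np.round(a[0],1),np.round(a[1],1),round(a[2],1))
def masks(im):
    h,s,v=cv2.split(cv2.cvtColor(im,cv2.COLOR_BGR2HSV))
    return dict(blue=(h>100)&(h<130)&(s>130),green=(h>45)&(h<90)&(s>100),tan=(h>5)&(h<25)&(s>60),white=(s<60)&(v>90))
E
python3 - <<'E'
from h import *
z=np.load("w1.npz");im,P=z["im"],z["P"];M=masks(im)
v,u=np.mgrid[:480,:640];roi=(abs(u-325)<45)&(abs(v-218)<60)
print("green");parts(P,M["green"]&roi,.034,.046)
print("tan");parts(P,M["tan"]&roi,.028,.05);parts(P,M["tan"]&roi,.015,.05)
zt=np.load("top0.npz")["P"]
m=(zt[...,0]>.5)&(zt[...,0]<.64)&(zt[...,1]<-.34)&(zt[...,1]>-.47)&(zt[...,2]>.06)
print(zt[m].min(0) if m.any() else "no tall", zt[m].max(0) if m.any() else "")
print("table z",np.nanmedian(P[100:400,250:290,2]))
E
```

```text
green
  part [306 174  37   9 312] mean [ 493.1 -380.    39. ] rect [ 493.3 -380.2] [34.5  7.8] 11.6
  part [307 257  34   8 258] mean [ 508.9 -461.3   38.7] rect [ 509.3 -461.7] [33.5  7. ] 11.3
tan
  part [ 301  187   39   61 1094] mean [ 495.5 -418.8   34.9] rect [ 497.1 -420.2] [37.9 61.6] 10.9
  part [ 296  183   53   66 2935] mean [ 501.1 -417.7   29.1] rect [ 499.  -419.6] [52.8 67.1] 10.6
[ 0.60356198 -0.46988199  0.06019185] [ 0.6399995  -0.34004871  0.65404895]
table z 6.67523443185214e-05
```

```bash
python3 - <<'E'
from h import *
for f in("top0","w1","scene0"):
    P=np.load(f+".npz")["P"]
    print(f)
    for y in np.arange(-.48,-.33,.02):
        m=(P[...,0]>.56)&(P[...,0]<.68)&(abs(P[...,1]-y)<.01)&(P[...,2]>.05)&(P[...,2]<.2)
        if m.any():
            i=P[m];j=i[:,0].argsort()[:1];print(round(y,2),m.sum(),i[j].round(3).tolist(),"low z pct",np.percentile(i[:,2],[50,90]).round(3))
E
```

```text
top0
-0.44 78 [[0.639, -0.433, 0.055]] low z pct [0.053 0.056]
-0.42 233 [[0.623, -0.427, 0.051]] low z pct [0.061 0.068]
-0.4 294 [[0.621, -0.392, 0.053]] low z pct [0.07  0.077]
-0.38 339 [[0.617, -0.372, 0.055]] low z pct [0.084 0.092]
-0.36 414 [[0.613, -0.352, 0.063]] low z pct [0.095 0.117]
-0.34 477 [[0.609, -0.333, 0.075]] low z pct [0.119 0.123]
w1
-0.44 370 [[0.636, -0.432, 0.05]] low z pct [0.054 0.056]
-0.42 1045 [[0.627, -0.411, 0.05]] low z pct [0.063 0.068]
-0.4 1433 [[0.62, -0.391, 0.051]] low z pct [0.071 0.078]
-0.38 2027 [[0.616, -0.37, 0.058]] low z pct [0.086 0.093]
-0.36 2899 [[0.612, -0.35, 0.072]] low z pct [0.096 0.118]
-0.34 3665 [[0.609, -0.331, 0.066]] low z pct [0.119 0.123]
scene0
-0.48 2 [[0.671, -0.487, 0.05]] low z pct [0.051 0.052]
-0.44 1 [[0.639, -0.436, 0.05]] low z pct [0.05 0.05]
-0.42 8 [[0.629, -0.413, 0.051]] low z pct [0.056 0.062]
-0.4 17 [[0.623, -0.39, 0.068]] low z pct [0.063 0.069]
-0.38 31 [[0.617, -0.375, 0.059]] low z pct [0.068 0.093]
-0.36 68 [[0.612, -0.35, 0.072]] low z pct [0.088 0.116]
-0.34 151 [[0.61, -0.331, 0.095]] low z pct [0.095 0.121]
```

Emit:
jog_arm(motion=[{"tx":-1,"ty":-2,"tz":-45,"twist":-0.5,"jaw":91.9},{"tx":-1,"ty":-2,"tz":-90,"twist":-0.5,"jaw":91.9},{"tx":-1,"ty":-2,"tz":-130,"twist":-0.5,"jaw":91.9},{"tx":-1,"ty":-2,"tz":-160,"twist":-0.5,"jaw":91.9},{"tx":-1,"ty":-2,"tz":-175.5,"twist":-0.5,"jaw":91.9},{"tx":-1,"ty":-2,"tz":-175.5,"twist":-0.5,"jaw":70},{"tx":-1,"ty":-2,"tz":-175.5,"twist":-0.5,"jaw":60},{"tx":-1,"ty":-2,"tz":-175.5,"twist":-0.5,"jaw":45},{"tx":-1,"ty":-2,"tz":-175.5,"twist":-0.5,"jaw":45},{"tx":-1,"ty":-2,"tz":-175.5,"twist":-0.5,"jaw":45},{"tx":-1,"ty":-2,"tz":-175.5,"twist":-0.5,"jaw":45},{"tx":-1,"ty":-2,"tz":-175.5,"twist":-0.5,"jaw":45}], squeeze=20)

```text
t: 2.55
position: [0.4996, -0.4204, 0.0324]
eef_rot: [-1.998, -2.423, 0.001]
wrist_force: [0.5, 1.2, 2.3]
width: 0.045
```

```bash
python3 - <<'E'
from h import *
im,P=wrist("w2")
E
```

```text
t 2.5 pos [ 499.6 -420.4   32.4] jaw axis 11.0 w 45.0 F [0.5 1.2 2.3]
```

View pics/w2.png

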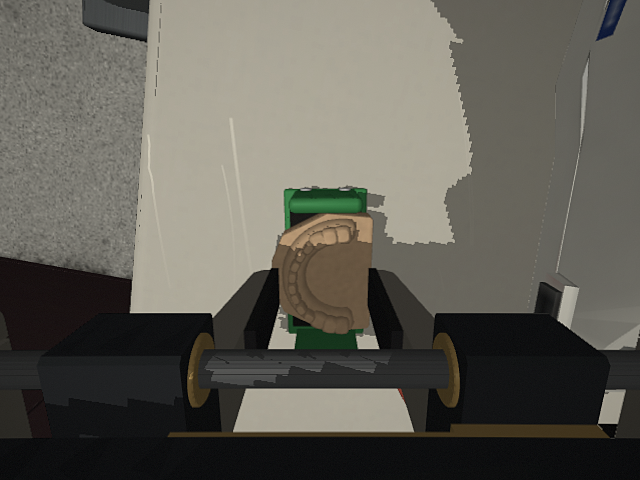

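Emit:
jog_arm(motion=[{"tz":0,"jaw":40},{"tz":0,"jaw":40},{"tz":5,"jaw":40},{"tz":10,"jaw":40},{"tz":15,"jaw":40},{"tz":15,"jaw":40}])

```text
invalid input
```

```bash
python3 - <<'E'
from h import *
im,P=wrist("w3");M=masks(im)
v,u=np.mgrid[:480,:640];roi=(abs(u-325)<75)&(v<345)&(v>180)
print("green");parts(P,M["green"]&roi,.034,.046)
print("tan");parts(P,M["tan"]&roi,.02,.08)
Q=P[M["tan"]&roi];print(np.nanpercentile(Q[:,2],[5,25,50,75,95]).round(4))
dark=(im.max(2)<45)&(abs(v-290)<25)&(abs(u-320)<120)
d=P[dark];d=d[(d[:,2]>.02)&(d[:,2]<.09)]
a=np.radians(11);x=(d[:,0]-.4996)*np.cos(a)+(d[:,1]+.4204)*np.sin(a)
print("finger inner edges",np.max(x[x<0]) if (x<0).any() else 0,np.min(x[x>0]) if (x>0).any() else 0)
E
```

```text
t 2.6 pos [ 499.7 -420.4   32.4] jaw axis 11.0 w 45.1 F [-0.4  0.1  3.3]
green
  part [ 289  196   74   18 1217] mean [ 492.8 -379.6   39. ] rect [ 493.  -379.9] [35.4  8.2] 12.6
tan
  part [ 272  213  101  121 9763] mean [ 500.9 -416.3   29.6] rect [ 498.1 -417.9] [53.6 68.4] 10.7
[0.0247 0.0257 0.0264 0.0332 0.0391]
finger inner edges -0.02197580769594819 0.02242812296034085
```

View pics/w3.png

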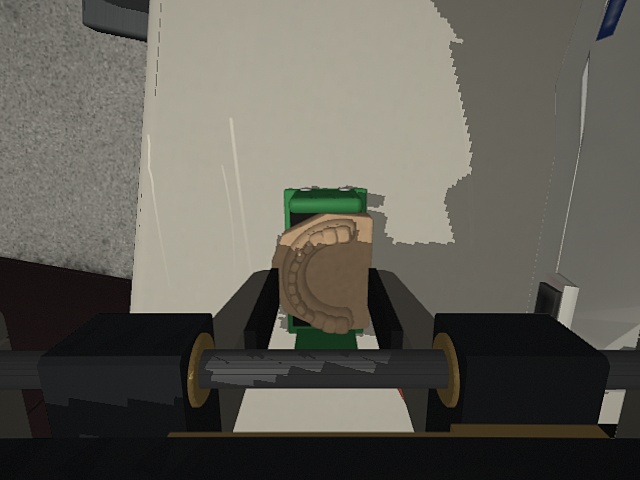

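Emit:
jog_arm(motion=[{"tx":0,"ty":0,"tz":0,"twist":0,"jaw":35},{"tx":0,"ty":0,"tz":0,"twist":0,"jaw":35},{"tx":0,"ty":0,"tz":0,"twist":0,"jaw":35}], squeeze=20)

```text
t: 2.95
position: [0.4998, -0.4204, 0.0325]
eef_rot: [-1.998, -2.424, 0.001]
wrist_force: [1.3, -0.4, 1.2]
width: 0.0349
```

```bash
python3 - <<'E'
from h import *
im,P=wrist("w4");o=cv2.imread("pics/w3.png")
d=np.abs(im.astype(int)-o).max(2)>25
print("changed px",d.sum()); 
if d.any(): v,u=np.where(d);print(u.min(),u.max(),v.min(),v.max())
big=cv2.resize(im[180:400,200:460],(780,600),interpolation=cv2.INTER_CUBIC);cv2.imwrite("pics/w4c.png",big)
for v in (280,300,320,340):
    print(v,[ (u,(P[v,u]*1000).round(0).tolist()) for u in (230,250,262,270,275,285,320,365,372,380,390,405)])
E
```

```text
t 3.0 pos [ 499.8 -420.4   32.5] jaw axis 11.0 w 34.9 F [ 1.3 -0.4  1.2]
changed px 16003
22 626 0 438
280 [(230, [445.0, -444.0, -1.0]), (250, [458.0, -441.0, -0.0]), (262, [471.0, -418.0, 54.0]), (270, [474.0, -417.0, 54.0]), (275, [477.0, -416.0, 54.0]), (285, [481.0, -415.0, 55.0]), (320, [499.0, -423.0, 25.0]), (365, [517.0, -408.0, 56.0]), (372, [520.0, -408.0, 53.0]), (380, [524.0, -407.0, 54.0]), (390, [543.0, -425.0, -0.0]), (405, [552.0, -423.0, -0.0])]
300 [(230, [447.0, -457.0, -0.0]), (250, [470.0, -417.0, 77.0]), (262, [474.0, -416.0, 78.0]), (270, [478.0, -415.0, 78.0]), (275, [479.0, -415.0, 78.0]), (285, [483.0, -424.0, 57.0]), (320, [501.0, -435.0, 25.0]), (365, [516.0, -412.0, 69.0]), (372, [517.0, -408.0, 77.0]), (380, [520.0, -407.0, 77.0]), (390, [524.0, -407.0, 77.0]), (405, [530.0, -405.0, 77.0])]
320 [(230, [473.0, -396.0, 133.0]), (250, [473.0, -415.0, 96.0]), (262, [477.0, -414.0, 97.0]), (270, [480.0, -415.0, 94.0]), (275, [481.0, -417.0, 90.0]), (285, [484.0, -432.0, 60.0]), (320, [502.0, -441.0, 37.0]), (365, [518.0, -420.0, 71.0]), (372, [516.0, -410.0, 90.0]), (380, [518.0, -407.0, 95.0]), (390, [521.0, -406.0, 95.0]), (405, [526.0, -405.0, 95.0])]
340 [(230, [475.0, -398.0, 138.0]), (250, [476.0, -415.0, 109.0]), (262, [479.0, -418.0, 102.0]), (270, [481.0, -418.0, 101.0]), (275, [483.0, -423.0, 92.0]), (285, [486.0, -478.0, -0.0]), (320, [506.0, -459.0, 25.0]), (365, [519.0, -428.0, 73.0]), (372, [517.0, -417.0, 93.0]), (380, [517.0, -411.0, 102.0]), (390, [520.0, -409.0, 105.0]), (405, [523.0, -406.0, 108.0])]
```

View pics/w4c.png

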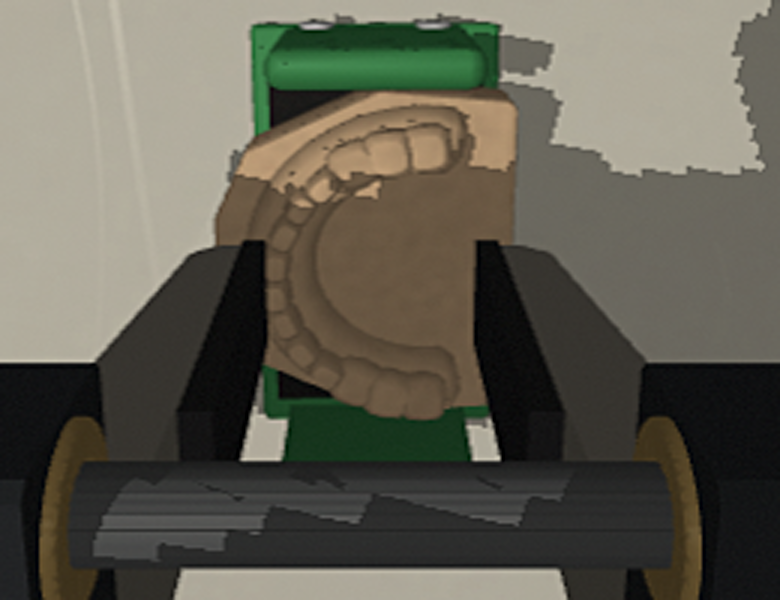

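```bash
python3 - <<'E'
from h import *
print("nose",r.nose_length)
P=np.load("w4.npz")["P"];im=np.load("w4.npz")["im"]
for u in (278,284,362,368):
    print(u,[(v,(P[v,u]*1000).round(0).tolist()) for v in range(256,274,2)])
c=get_calibration("wrist")["world_from_camera"];print(np.array(c).round(3).tolist())
E
```

```text
nose 0.022
278 [(256, [474.0, -414.0, 25.0]), (258, [474.0, -415.0, 26.0]), (260, [474.0, -416.0, 26.0]), (262, [475.0, -417.0, 26.0]), (264, [475.0, -418.0, 26.0]), (266, [475.0, -419.0, 26.0]), (268, [475.0, -420.0, 26.0]), (270, [476.0, -417.0, 38.0]), (272, [476.0, -417.0, 42.0])]
284 [(256, [477.0, -413.0, 26.0]), (258, [477.0, -414.0, 26.0]), (260, [478.0, -415.0, 28.0]), (262, [478.0, -415.0, 30.0]), (264, [478.0, -416.0, 30.0]), (266, [478.0, -417.0, 31.0]), (268, [479.0, -415.0, 39.0]), (270, [479.0, -415.0, 42.0]), (272, [479.0, -415.0, 44.0])]
362 [(256, [518.0, -405.0, 26.0]), (258, [518.0, -406.0, 26.0]), (260, [519.0, -408.0, 25.0]), (262, [519.0, -408.0, 27.0]), (264, [519.0, -409.0, 27.0]), (266, [519.0, -411.0, 26.0]), (268, [517.0, -408.0, 38.0]), (270, [517.0, -408.0, 42.0]), (272, [517.0, -408.0, 44.0])]
368 [(256, [521.0, -405.0, 26.0]), (258, [522.0, -406.0, 25.0]), (260, [522.0, -407.0, 26.0]), (262, [522.0, -408.0, 26.0]), (264, [522.0, -409.0, 26.0]), (266, [522.0, -410.0, 26.0]), (268, [523.0, -411.0, 27.0]), (270, [520.0, -408.0, 40.0]), (272, [520.0, -408.0, 43.0])]
[[0.982, 0.185, 0.046, 0.487], [0.191, -0.951, -0.243, -0.353], [-0.001, 0.248, -0.969, 0.209], [0.0, 0.0, 0.0, 1.0]]
```

Emit:
jog_arm(motion=[{"tx":0,"ty":0,"tz":15,"twist":0,"jaw":35},{"tx":0,"ty":0,"tz":30,"twist":0,"jaw":35},{"tx":0,"ty":0,"tz":30,"twist":0,"jaw":91.9},{"tx":0,"ty":0,"tz":30,"twist":0,"jaw":91.9},{"tx":0,"ty":0,"tz":30,"twist":0,"jaw":91.9},{"tx":0,"ty":0,"tz":30,"twist":0,"jaw":91.9},{"tx":0,"ty":0,"tz":30,"twist":0,"jaw":91.9},{"tx":0,"ty":0,"tz":30,"twist":0,"jaw":91.9}])

```text
t: 3.8
position: [0.4997, -0.4203, 0.0621]
eef_rot: [-1.998, -2.423, 0.001]
wrist_force: [-0.2, -0.6, 0.5]
width: 0.0809
```

```bash
cat >> h.py <<'E'
def tips(im,P,s):
    # lowest dark finger points in the jaw frame, by side
    p=s["position"];y=R.from_rotvec(s["eef_rot"]).as_matrix()[:,1]
    d=(im.max(2)<80)&((P-p)[...,2]>-.03)&((P-p)[...,2]<.09)
    q=(P-p)[d];a=q@y;b=q@np.cross([0,0,1],y)
    for sd in(-1,1):
        k=(a*sd>.005)&(a*sd<.075)&(abs(b)<.016);print("side",sd,k.sum(),"rel z pct1,5",(np.percentile(q[k,2],[1,5])*1000).round(1),"inner",(np.percentile(a[k]*sd,2)*1000).round(1))
E
python3 - <<'E'
from h import *
im,P=wrist("w5");s=readout.observe();tips(im,P,s)
M=masks(im);v,u=np.mgrid[:480,:640]
parts(P,M["tan"]&(abs(u-320)<80)&(v<340),.02,.06,300)
z=np.load("w1.npz");
P1=z["P"];print([(v,u,(P1[v,u]*1000).round(0).tolist()) for v,u in((275,225),(285,225),(300,220),(275,420),(285,420),(400,20))])
E
```

```text
t 3.8 pos [ 499.7 -420.3   62.1] jaw axis 11.0 w 80.9 F [-0.2 -0.6  0.5]
side -1 5848 rel z pct1,5 [-24.6  12. ] inner 40.0
side 1 5763 rel z pct1,5 [ 7.7 14.8] inner 40.2
  part [ 279  204   88  106 7612] mean [ 500.8 -416.8   29.3] rect [ 498.4 -419. ] [53.7 66.2] 10.7
[(275, 225, [453.0, -419.0, 223.0]), (285, 225, [454.0, -422.0, 226.0]), (300, 220, [455.0, -426.0, 235.0]), (275, 420, [544.0, -400.0, 223.0]), (285, 420, [545.0, -405.0, 224.0]), (400, 20, [441.0, -408.0, 326.0])]
```

Emit:
jog_arm(motion=[{"tx":-1,"ty":1,"tz":0,"twist":0,"jaw":91.9},{"tx":-1,"ty":1,"tz":-20,"twist":0,"jaw":91.9},{"tx":-1,"ty":1,"tz":-35,"twist":0,"jaw":91.9},{"tx":-1,"ty":1,"tz":-43,"twist":0,"jaw":91.9},{"tx":-1,"ty":1,"tz":-43,"twist":0,"jaw":91.9}])

```text
t: 4.35
position: [0.4979, -0.4185, 0.0176]
eef_rot: [-1.996, -2.421, 0.001]
wrist_force: [-0.4, 0.3, -0.1]
width: 0.0919
```

```bash
python3 - <<'E'
from h import *
im,P=wrist("w6");s=readout.observe();tips(im,P,s)
for u0 in(225,235,245,400,410,420): print(u0,[(v,int(im[v,u0].max()),int(P[v,u0,2]*1000)) for v in range(240,290,5)])
E
```

```text
t 4.3 pos [ 497.9 -418.5   17.6] jaw axis 11.0 w 91.9 F [-0.4  0.3 -0.1]
side -1 6785 rel z pct1,5 [ 6.8 11.2] inner 8.7
side 1 6295 rel z pct1,5 [ 6.2 13.2] inner 45.3
225 [(240, 159, 0), (245, 160, 0), (250, 160, 0), (255, 160, 0), (260, 159, 0), (265, 160, -1), (270, 8, 26), (275, 12, 34), (280, 10, 35), (285, 12, 36)]
235 [(240, 161, 0), (245, 158, 0), (250, 160, 0), (255, 161, 0), (260, 160, 0), (265, 160, 0), (270, 161, 0), (275, 161, 0), (280, 161, 0), (285, 162, 0)]
245 [(240, 159, 0), (245, 159, 0), (250, 161, 0), (255, 163, 0), (260, 87, 0), (265, 97, 0), (270, 95, 0), (275, 135, -1), (280, 87, 0), (285, 89, 0)]
400 [(240, 159, 0), (245, 157, 0), (250, 95, 0), (255, 95, 0), (260, 96, 0), (265, 95, 1), (270, 94, 0), (275, 94, 0), (280, 94, 0), (285, 96, 1)]
410 [(240, 158, 0), (245, 153, 0), (250, 94, 0), (255, 94, 0), (260, 94, 0), (265, 95, -1), (270, 95, 0), (275, 95, -1), (280, 94, 0), (285, 95, 0)]
420 [(240, 157, 0), (245, 159, 0), (250, 95, -1), (255, 94, 0), (260, 94, 1), (265, 94, -1), (270, 12, 27), (275, 10, 32), (280, 12, 34), (285, 7, 33)]
```

Emit:
jog_arm(motion=[{"tx":0,"ty":0,"tz":-8,"twist":0,"jaw":91.9},{"tx":0,"ty":0,"tz":-13,"twist":0,"jaw":91.9},{"tx":0,"ty":0,"tz":-13,"twist":0,"jaw":75},{"tx":0,"ty":0,"tz":-13,"twist":0,"jaw":65},{"tx":0,"ty":0,"tz":-13,"twist":0,"jaw":58},{"tx":0,"ty":0,"tz":-13,"twist":0,"jaw":50},{"tx":0,"ty":0,"tz":-13,"twist":0,"jaw":45},{"tx":0,"ty":0,"tz":-13,"twist":0,"jaw":45},{"tx":0,"ty":0,"tz":-13,"twist":0,"jaw":45},{"tx":0,"ty":0,"tz":-13,"twist":0,"jaw":45}], squeeze=20)

```text
t: 5.4
position: [0.4985, -0.4191, 0.0058]
eef_rot: [-1.997, -2.422, 0.001]
wrist_force: [-0.3, 0.3, 2.9]
width: 0.0538
```

Emit:
jog_arm(motion=[{"tx":0,"ty":0,"tz":0,"twist":0,"jaw":60},{"tx":0,"ty":0,"tz":0,"twist":0,"jaw":60},{"tx":0,"ty":0,"tz":4,"twist":0,"jaw":60},{"tx":0,"ty":0,"tz":4,"twist":0,"jaw":50},{"tx":0,"ty":0,"tz":4,"twist":0,"jaw":45},{"tx":0,"ty":0,"tz":4,"twist":0,"jaw":45},{"tx":0,"ty":0,"tz":4,"twist":0,"jaw":45},{"tx":0,"ty":0,"tz":8,"twist":0,"jaw":45},{"tx":0,"ty":0,"tz":14,"twist":0,"jaw":45},{"tx":0,"ty":0,"tz":24,"twist":0,"jaw":45},{"tx":0,"ty":0,"tz":34,"twist":0,"jaw":45}], squeeze=20)

```text
t: 6.5
position: [0.4984, -0.419, 0.0405]
eef_rot: [-1.997, -2.422, 0.001]
wrist_force: [0.1, 0.2, -1.1]
width: 0.054
```

```bash
python3 - <<'E'
from h import *
im,P=wrist("w7");s=readout.observe()
M=masks(im);v,u=np.mgrid[:480,:640]
parts(P,M["tan"]&(abs(u-320)<90)&(v<345),.03,.11,300)
k=M["tan"]&(abs(u-320)<90)&(v<345)&(P[...,2]>.03);print("z pct",(np.percentile(P[k][:,2],[5,25,50,75,95])*1000).round(1))
E
```

```text
t 6.5 pos [ 498.4 -419.    40.5] jaw axis 11.0 w 54.0 F [ 0.1  0.2 -1.1]
  part [  267   220   115   125 12219] mean [ 499.9 -413.8   59.1] rect [ 498.6 -416.3] [55.3 61.7] 10.4
z pct [54.8 55.9 56.6 62.5 69.3]
```

Emit:
jog_arm(motion=[{"tx":0,"ty":0,"tz":30,"twist":0,"jaw":45},{"tx":-20,"ty":25,"tz":45,"twist":-5,"jaw":45},{"tx":-45,"ty":60,"tz":45,"twist":-12,"jaw":45},{"tx":-68,"ty":94,"tz":45,"twist":-21,"jaw":45},{"tx":-68,"ty":94,"tz":30,"twist":-21,"jaw":45},{"tx":-68,"ty":94,"tz":5,"twist":-21,"jaw":45},{"tx":-68,"ty":94,"tz":-20,"twist":-21,"jaw":45},{"tx":-68,"ty":94,"tz":-33,"twist":-21,"jaw":45},{"tx":-68,"ty":94,"tz":-38,"twist":-21,"jaw":45},{"tx":-68,"ty":94,"tz":-40,"twist":-21,"jaw":45},{"tx":-68,"ty":94,"tz":-40,"twist":-21,"jaw":45}])

```text
t: 7.65
position: [0.4318, -0.3262, 0.0029]
eef_rot: [2.406, 2.018, -0.001]
wrist_force: [0.9, -0.2, -1.2]
width: 0.054
```

Emit:
jog_arm(motion=[{"tx":0,"ty":0,"tz":-2,"twist":0,"jaw":45},{"tx":0,"ty":0,"tz":-3.5,"twist":0,"jaw":45},{"tx":0,"ty":0,"tz":-4.5,"twist":0,"jaw":45},{"tx":0,"ty":0,"tz":-4.5,"twist":0,"jaw":45}])

```text
t: 8.05
position: [0.4318, -0.3262, -0.0015]
eef_rot: [2.406, 2.018, -0.001]
wrist_force: [0.9, 0.1, -0.8]
width: 0.0538
```

Emit:
jog_arm(motion=[{"tx":0,"ty":0,"tz":-0.7,"twist":0,"jaw":45},{"tx":0,"ty":0,"tz":-1.2,"twist":0,"jaw":45},{"tx":0,"ty":0,"tz":-1.2,"twist":0,"jaw":45}])

```text
t: 8.35
position: [0.4319, -0.3263, -0.0018]
eef_rot: [2.406, 2.018, -0.001]
wrist_force: [-2.1, 2.0, 11.9]
width: 0.054
```

Emit:
jog_arm(motion=[{"tx":0,"ty":0,"tz":0,"twist":0,"jaw":60},{"tx":0,"ty":0,"tz":0,"twist":0,"jaw":75},{"tx":0,"ty":0,"tz":0,"twist":0,"jaw":91.9},{"tx":0,"ty":0,"tz":0,"twist":0,"jaw":91.9},{"tx":0,"ty":0,"tz":20,"twist":0,"jaw":91.9},{"tx":0,"ty":0,"tz":60,"twist":0,"jaw":91.9},{"tx":0,"ty":0,"tz":110,"twist":0,"jaw":91.9},{"tx":0,"ty":20,"tz":155,"twist":8,"jaw":91.9},{"tx":0,"ty":65,"tz":170,"twist":16,"jaw":91.9},{"tx":0,"ty":115,"tz":170,"twist":24,"jaw":91.9},{"tx":0,"ty":165,"tz":170,"twist":32,"jaw":91.9},{"tx":0,"ty":215,"tz":170,"twist":40,"jaw":91.9}])

```text
t: 9.55
position: [0.4315, -0.1097, 0.1685]
eef_rot: [1.563, 2.722, 0.0]
wrist_force: [1.1, 0.3, -0.2]
width: 0.0917
```

Emit:
jog_arm(motion=[{"tx":0,"ty":50,"tz":0,"twist":8,"jaw":91.9},{"tx":5,"ty":100,"tz":0,"twist":16,"jaw":91.9},{"tx":12,"ty":150,"tz":0,"twist":24,"jaw":91.9},{"tx":12,"ty":171,"tz":0,"twist":32,"jaw":91.9},{"tx":12,"ty":171,"tz":0,"twist":40,"jaw":91.9},{"tx":12,"ty":171,"tz":0,"twist":47.4,"jaw":91.9},{"tx":12,"ty":171,"tz":0,"twist":47.4,"jaw":91.9}])

```text
t: 10.25
position: [0.4434, 0.0617, 0.1684]
eef_rot: [0.333, 3.122, 0.001]
wrist_force: [0.2, -0.5, 1.0]
width: 0.0919
```

```bash
python3 - <<'E'
from h import *
im,P=wrist("w8");M=masks(im)
X=P[...,0];Y=P[...,1];roi=(abs(X-.431)<.075)&(abs(Y-.06)<.07)
print("blue");parts(P,M["blue"]&roi,.034,.046)
print("white");parts(P,~M["blue"]&roi,.018,.05)
im,P=cloud("top");np.savez("top1.npz",im=im,P=P);M=masks(im);print("tan");parts(P,M["tan"]&(abs(P[...,0]-.43)<.06)&(abs(P[...,1]+.325)<.07),.004,.05)
E
```

```text
t 10.2 pos [443.4  61.7 168.4] jaw axis 77.8 w 91.9 F [ 0.2 -0.5  1. ]
blue
  part [294 168  52  10 491] mean [396.6  67.8  38.9] rect [396.7  67.9] [43.3  7.5] 77.9
  part [296 247  48   9 409] mean [464.   52.8  38.8] rect [464.5  53. ] [42.   6.8] 77.6
white
  part [ 282  181   75   61 3732] mean [432.5  59.5  29.2] rect [431.4  59.6] [67.3 54.1] 79.0
tan
  part [364 282  35  31 831] mean [ 434.7 -323.8   17.3] rect [ 432.3 -324.4] [65.8 52.2] 79.7
```

View pics/w8.png

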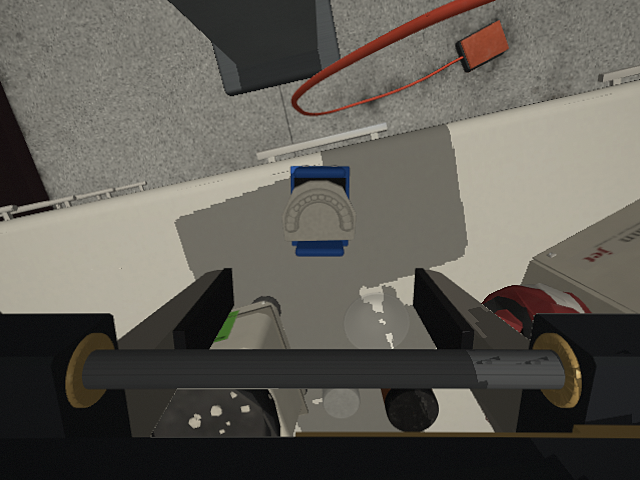

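Emit:
jog_arm(motion=[{"tx":1,"ty":-5,"tz":-45,"twist":0.2,"jaw":91.9},{"tx":1,"ty":-5,"tz":-90,"twist":0.2,"jaw":91.9},{"tx":1,"ty":-5,"tz":-125,"twist":0.2,"jaw":91.9},{"tx":1,"ty":-5,"tz":-148,"twist":0.2,"jaw":91.9},{"tx":1,"ty":-5,"tz":-158.5,"twist":0.2,"jaw":91.9},{"tx":1,"ty":-5,"tz":-158.5,"twist":0.2,"jaw":85},{"tx":1,"ty":-5,"tz":-158.5,"twist":0.2,"jaw":75},{"tx":1,"ty":-5,"tz":-158.5,"twist":0.2,"jaw":68},{"tx":1,"ty":-5,"tz":-158.5,"twist":0.2,"jaw":58},{"tx":1,"ty":-5,"tz":-158.5,"twist":0.2,"jaw":58},{"tx":1,"ty":-5,"tz":-158.5,"twist":0.2,"jaw":58}], squeeze=20)

```text
t: 11.45
position: [0.4455, 0.0564, 0.011]
eef_rot: [0.338, 3.119, 0.003]
wrist_force: [-0.5, -0.9, 8.0]
width: 0.0666
```

Emit:
jog_arm(motion=[{"tx":0,"ty":0,"tz":0,"twist":0,"jaw":56},{"tx":0,"ty":0,"tz":4,"twist":0,"jaw":56},{"tx":0,"ty":0,"tz":10,"twist":0,"jaw":56},{"tx":0,"ty":0,"tz":20,"twist":0,"jaw":56},{"tx":0,"ty":0,"tz":30,"twist":0,"jaw":56}])

```text
t: 11.95
position: [0.4455, 0.0564, 0.0419]
eef_rot: [0.338, 3.119, 0.002]
wrist_force: [0.9, -0.2, -1.1]
width: 0.0667
```

```bash
python3 - <<'E'
from h import *
im,P=wrist("w9");M=masks(im)
X=P[...,0];Y=P[...,1];roi=(abs(X-.431)<.06)&(abs(Y-.06)<.05)
v,u=np.mgrid[:480,:640]
k=~M["blue"]&roi&(im.max(2)>60)&(v<350)
parts(P,k,.045,.08);q=P[k][:,2];q=q[q>.045];print((np.percentile(q,[5,25,50,95])*1000).round(1))
E
```

```text
t 11.9 pos [445.5  56.4  41.9] jaw axis 77.6 w 66.7 F [ 0.9 -0.2 -1.1]
  part [  252   204   142   113 13081] mean [430.7  58.7  60.1] rect [430.9  58. ] [68.4 54.3] 79.3
  part [208 270  39  25 444] mean [427.1  16.2  67. ] rect [427.1  15.7] [10.4  1.9] 78.7
[55.6 56.5 57.4 86.3]
```

Emit:
jog_arm(motion=[{"tx":0,"ty":0,"tz":30,"twist":0,"jaw":56},{"tx":0,"ty":-20,"tz":60,"twist":0,"jaw":56},{"tx":-1,"ty":-60,"tz":70,"twist":0,"jaw":56},{"tx":-1,"ty":-105,"tz":70,"twist":0,"jaw":56},{"tx":-1,"ty":-150,"tz":70,"twist":0,"jaw":56},{"tx":-1,"ty":-195,"tz":70,"twist":0,"jaw":56},{"tx":-1,"ty":-235,"tz":60,"twist":0,"jaw":56},{"tx":-1,"ty":-258,"tz":40,"twist":0,"jaw":56},{"tx":-1,"ty":-258,"tz":5,"twist":0,"jaw":56},{"tx":-1,"ty":-258,"tz":-25,"twist":0,"jaw":56},{"tx":-1,"ty":-258,"tz":-38,"twist":0,"jaw":56},{"tx":-1,"ty":-258,"tz":-40,"twist":0,"jaw":56}])

```text
t: 13.2
position: [0.4446, -0.201, 0.0023]
eef_rot: [0.338, 3.12, 0.005]
wrist_force: [0.4, -0.7, -1.7]
width: 0.0668
```

Emit:
jog_arm(motion=[{"tx":0,"ty":0,"tz":-1.5,"twist":0,"jaw":56},{"tx":0,"ty":0,"tz":-3,"twist":0,"jaw":56},{"tx":0,"ty":0,"tz":-3,"twist":0,"jaw":56}])

```text
t: 13.5
position: [0.4453, -0.2011, 0.0002]
eef_rot: [0.337, 3.118, 0.004]
wrist_force: [-0.1, -0.0, -0.7]
width: 0.0668
```

Emit:
jog_arm(motion=[{"tx":0,"ty":0,"tz":-1,"twist":0,"jaw":56},{"tx":0,"ty":0,"tz":-1.6,"twist":0,"jaw":56},{"tx":0,"ty":0,"tz":-1.6,"twist":0,"jaw":56}])

```text
t: 13.8
position: [0.4459, -0.2013, -0.0009]
eef_rot: [0.337, 3.117, 0.003]
wrist_force: [-0.2, 0.8, 4.3]
width: 0.0668
```

Emit:
jog_arm(motion=[{"tx":0,"ty":0,"tz":0,"twist":0,"jaw":75},{"tx":0,"ty":0,"tz":0,"twist":0,"jaw":91.9},{"tx":0,"ty":0,"tz":0,"twist":0,"jaw":91.9},{"tx":0,"ty":0,"tz":15,"twist":0,"jaw":91.9},{"tx":0,"ty":0,"tz":50,"twist":0,"jaw":91.9},{"tx":0,"ty":0,"tz":95,"twist":0,"jaw":91.9},{"tx":0,"ty":0,"tz":140,"twist":-8,"jaw":91.9},{"tx":-5,"ty":0,"tz":150,"twist":-16,"jaw":91.9},{"tx":-10,"ty":0,"tz":150,"twist":-24,"jaw":91.9},{"tx":-14,"ty":1,"tz":150,"twist":-32,"jaw":91.9},{"tx":-14,"ty":1,"tz":150,"twist":-40,"jaw":91.9},{"tx":-14,"ty":1,"tz":150,"twist":-48,"jaw":91.9}])

```text
t: 15.0
position: [0.4315, -0.2002, 0.1491]
eef_rot: [1.584, 2.706, -0.001]
wrist_force: [-0.0, -0.1, -1.0]
width: 0.0917
```

Emit:
jog_arm(motion=[{"tx":0,"ty":0,"tz":0,"twist":-8,"jaw":91.9},{"tx":0,"ty":0,"tz":0,"twist":-16,"jaw":91.9},{"tx":0,"ty":0,"tz":0,"twist":-24,"jaw":91.9},{"tx":0,"ty":0,"tz":0,"twist":-32,"jaw":91.9},{"tx":0,"ty":0,"tz":0,"twist":-41,"jaw":91.9},{"tx":0,"ty":0,"tz":0,"twist":-41,"jaw":91.9}])

```text
t: 15.6
position: [0.4314, -0.2001, 0.1489]
eef_rot: [2.434, 1.977, -0.005]
wrist_force: [0.2, -0.1, -0.2]
width: 0.0919
```

```bash
python3 - <<'E'
from h import *
im,P=wrist("w10");M=masks(im)
X=P[...,0];Y=P[...,1]
for n,y in(("white",-.2),("tan",-.325)):
    roi=(abs(X-.431)<.06)&(abs(Y-y)<.06);k=roi&(im.max(2)>40);print(n);parts(P,k,.007,.035)
    i,Q=im,P
E
```

```text
t 15.6 pos [ 431.4 -200.1  148.9] jaw axis -11.8 w 91.9 F [ 0.2 -0.1 -0.2]
white
  part [ 292  185   61   75 3813] mean [ 434.6 -198.    17.3] rect [ 431.3 -199.4] [67.9 53.3] 79.3
tan
  part [ 323  314   55   35 1678] mean [ 437.8 -309.4   16.6] rect [ 436.1 -310.6] [35.3 53.3] 77.4
  part [403 389  20  15 171] mean [ 482.  -378.4   28.1] rect [ 482.6 -378.3] [16.8  3.6] 20.4
```

```bash
python3 - <<'E'
from h import *
P=np.load("top0.npz")["P"];X,Y,Z=P[...,0],P[...,1],P[...,2]
for x in(.49,.51,.53,.55):
    m=(abs(X-x)<.01)&(Z>.06)&(Z<.2)&(Y>-.3)&(Y<.05);print(x,m.sum(),Y[m].min() if m.any() else None)
E
```

```text
0.49 0 None
0.51 218 -0.08994337386934659
0.53 775 -0.12290454336287782
0.55 764 -0.12286982054696596
```

Emit:
jog_arm(motion=[{"tx":0,"ty":0.5,"tz":-40,"twist":0.8,"jaw":91.9},{"tx":0,"ty":0.5,"tz":-75,"twist":0.8,"jaw":91.9},{"tx":0,"ty":0.5,"tz":-95,"twist":0.8,"jaw":91.9}])

```text
t: 15.95
position: [0.4301, -0.1991, 0.0519]
eef_rot: [2.412, 2.007, -0.006]
wrist_force: [-0.2, 0.2, 0.5]
width: 0.0919
```

Emit:
jog_arm(motion=[{"tx":1,"ty":-0.5,"tz":-30,"twist":0,"jaw":91.9},{"tx":1,"ty":-0.5,"tz":-47,"twist":0,"jaw":91.9},{"tx":1,"ty":-0.5,"tz":-53,"twist":0,"jaw":91.9},{"tx":1,"ty":-0.5,"tz":-53,"twist":0,"jaw":75},{"tx":1,"ty":-0.5,"tz":-53,"twist":0,"jaw":65},{"tx":1,"ty":-0.5,"tz":-53,"twist":0,"jaw":58},{"tx":1,"ty":-0.5,"tz":-53,"twist":0,"jaw":50},{"tx":1,"ty":-0.5,"tz":-53,"twist":0,"jaw":45},{"tx":1,"ty":-0.5,"tz":-53,"twist":0,"jaw":45},{"tx":1,"ty":-0.5,"tz":-53,"twist":0,"jaw":45},{"tx":1,"ty":-0.5,"tz":-53,"twist":0,"jaw":45}], squeeze=20)

```text
t: 17.05
position: [0.4315, -0.1998, -0.0005]
eef_rot: [2.412, 2.007, -0.006]
wrist_force: [-1.4, 0.3, 7.1]
width: 0.0542
```

Emit:
jog_arm(motion=[{"tx":0,"ty":0,"tz":5,"twist":0,"jaw":45},{"tx":0,"ty":0,"tz":20,"twist":0,"jaw":45},{"tx":0,"ty":0,"tz":55,"twist":0,"jaw":45},{"tx":5,"ty":-20,"tz":90,"twist":3,"jaw":45},{"tx":15,"ty":-60,"tz":100,"twist":8,"jaw":45},{"tx":30,"ty":-105,"tz":100,"twist":14,"jaw":45},{"tx":45,"ty":-150,"tz":100,"twist":20,"jaw":45},{"tx":60,"ty":-190,"tz":90,"twist":21.9,"jaw":45},{"tx":69.7,"ty":-221,"tz":80,"twist":21.9,"jaw":45},{"tx":69.7,"ty":-221,"tz":65,"twist":21.9,"jaw":45},{"tx":69.7,"ty":-221,"tz":60,"twist":21.9,"jaw":45},{"tx":69.7,"ty":-221,"tz":60,"twist":21.9,"jaw":45}])

```text
t: 18.25
position: [0.4999, -0.419, 0.0582]
eef_rot: [1.988, 2.431, -0.004]
wrist_force: [-0.8, 0.6, -0.5]
width: 0.0539
```

```bash
python3 - <<'E'
from h import *
im,P=wrist("w11");M=masks(im);v,u=np.mgrid[:480,:640]
X=P[...,0];Y=P[...,1];roi=(abs(X-.501)<.06)&(abs(Y+.42)<.06)&(v<350)
print("green");parts(P,M["green"]&roi,.03,.046)
k=roi&~M["green"]&(im.max(2)>40);print("white");parts(P,k,.064,.1,300)
E
```

```text
t 18.2 pos [ 499.9 -419.    58.2] jaw axis 11.4 w 53.9 F [-0.8  0.6 -0.5]
green
  part [293 191  65  16 950] mean [ 492.8 -379.5   38.7] rect [ 493.  -379.8] [35.5  7.6] 11.5
white
  part [  263   219   119   130 12448] mean [ 501.6 -414.    75.9] rect [ 499.7 -417.5] [54.2 66.3] 11.3
  part [219 271  41  28 528] mean [ 463.1 -417.5   86.3] rect [ 462.3 -417.8] [11.3  2.1] 12.5
  part [387 270  39  29 553] mean [ 533.1 -403.3   85.7] rect [ 533.6 -403.2] [10.8  2.1] 10.2
```

View pics/w11.png

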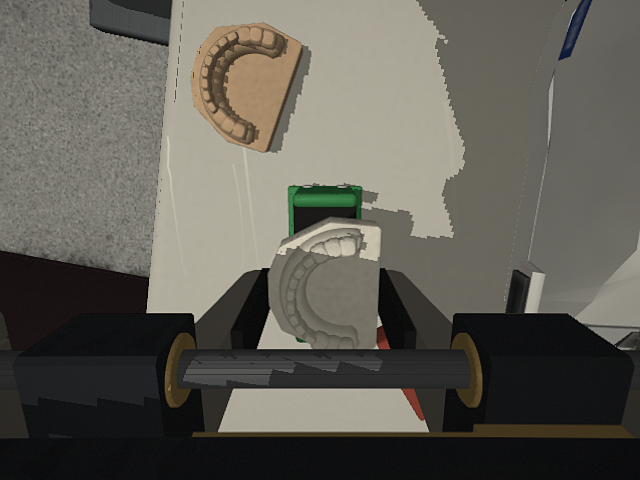

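Emit:
jog_arm(motion=[{"tx":1.4,"ty":-2.4,"tz":0,"twist":0,"jaw":45},{"tx":1.4,"ty":-2.4,"tz":-10,"twist":0,"jaw":45},{"tx":1.4,"ty":-2.4,"tz":-20,"twist":0,"jaw":45},{"tx":1.4,"ty":-2.4,"tz":-30,"twist":0,"jaw":45},{"tx":1.4,"ty":-2.4,"tz":-38,"twist":0,"jaw":45},{"tx":1.4,"ty":-2.4,"tz":-42,"twist":0,"jaw":45},{"tx":1.4,"ty":-2.4,"tz":-44,"twist":0,"jaw":45},{"tx":1.4,"ty":-2.4,"tz":-44,"twist":0,"jaw":45}])

```text
t: 19.1
position: [0.5018, -0.4216, 0.0148]
eef_rot: [1.987, 2.43, -0.004]
wrist_force: [0.3, -0.4, -1.4]
width: 0.0535
```

Emit:
jog_arm(motion=[{"tx":0,"ty":0,"tz":-1,"twist":0,"jaw":45},{"tx":0,"ty":0,"tz":-2,"twist":0,"jaw":45},{"tx":0,"ty":0,"tz":-2,"twist":0,"jaw":45}])

```text
t: 19.4
position: [0.5018, -0.4217, 0.0129]
eef_rot: [1.987, 2.43, -0.004]
wrist_force: [-0.0, -0.3, -0.9]
width: 0.054
```

Emit:
jog_arm(motion=[{"tx":-0.4,"ty":0.3,"tz":-0.8,"twist":0,"jaw":45},{"tx":-0.4,"ty":0.3,"tz":-1.5,"twist":0,"jaw":45},{"tx":-0.4,"ty":0.3,"tz":-1.5,"twist":0,"jaw":45}])

```text
t: 19.7
position: [0.5015, -0.4214, 0.0116]
eef_rot: [1.987, 2.43, -0.004]
wrist_force: [0.6, -0.0, 0.5]
width: 0.0539
```

Emit:
jog_arm(motion=[{"tx":0,"ty":0,"tz":-0.6,"twist":0,"jaw":45},{"tx":0,"ty":0,"tz":-1,"twist":0,"jaw":45},{"tx":0,"ty":0,"tz":-1,"twist":0,"jaw":45}])

```text
t: 20.0
position: [0.5015, -0.4214, 0.0115]
eef_rot: [1.987, 2.43, -0.004]
wrist_force: [-3.0, 1.4, 8.3]
width: 0.0536
```

Emit:
jog_arm(motion=[{"tx":0,"ty":0,"tz":0,"twist":0,"jaw":60},{"tx":0,"ty":0,"tz":0,"twist":0,"jaw":75},{"tx":0,"ty":0,"tz":0,"twist":0,"jaw":91.9},{"tx":0,"ty":0,"tz":0,"twist":0,"jaw":91.9},{"tx":0,"ty":0,"tz":15,"twist":0,"jaw":91.9},{"tx":0,"ty":0,"tz":50,"twist":0,"jaw":91.9},{"tx":0,"ty":0,"tz":95,"twist":0,"jaw":91.9},{"tx":-15,"ty":25,"tz":130,"twist":8,"jaw":91.9},{"tx":-35,"ty":60,"tz":140,"twist":16,"jaw":91.9},{"tx":-57,"ty":95,"tz":140,"twist":24,"jaw":91.9},{"tx":-57,"ty":95,"tz":140,"twist":32,"jaw":91.9},{"tx":-57,"ty":95,"tz":140,"twist":40,"jaw":91.9}])

```text
t: 21.2
position: [0.4441, -0.3255, 0.1531]
eef_rot: [1.025, 2.964, -0.003]
wrist_force: [-0.0, -0.5, -0.5]
width: 0.0918
```

Emit:
jog_arm(motion=[{"tx":0,"ty":0,"tz":0,"twist":8,"jaw":91.9},{"tx":0,"ty":0,"tz":0,"twist":16,"jaw":91.9},{"tx":0,"ty":0,"tz":0,"twist":24,"jaw":91.9},{"tx":0,"ty":0,"tz":0,"twist":28,"jaw":91.9},{"tx":0,"ty":0,"tz":0,"twist":28,"jaw":91.9}])

```text
t: 21.7
position: [0.4443, -0.3257, 0.1541]
eef_rot: [0.276, 3.123, -0.002]
wrist_force: [-0.1, 1.0, 0.2]
width: 0.0921
```

```bash
python3 - <<'E'
from h import *
im,P=wrist("w12");M=masks(im);X,Y=P[...,0],P[...,1]
print("tan");parts(P,M["tan"]&(abs(X-.431)<.06)&(abs(Y+.325)<.06),.005,.035,200)
im,P=cloud("top");X,Y=P[...,0],P[...,1];M=masks(im);roi=(abs(X-.501)<.06)&(abs(Y+.42)<.06)
print("top white");parts(P,roi&~M["green"],.02,.05,100);print("green");parts(P,roi&M["green"],.034,.046)
E
```

```text
t 21.7 pos [ 444.3 -325.7  154.1] jaw axis 79.9 w 92.1 F [-0.1  1.   0.2]
tan
  part [ 284  180   74   60 3751] mean [ 433.1 -326.8   17.3] rect [ 431.8 -326.8] [66.  53.5] 79.8
top white
green
```

Emit:
jog_arm(motion=[{"tx":0.3,"ty":-3.4,"tz":-45,"twist":0,"jaw":91.9},{"tx":0.3,"ty":-3.4,"tz":-90,"twist":0,"jaw":91.9},{"tx":0.3,"ty":-3.4,"tz":-125,"twist":0,"jaw":91.9},{"tx":0.3,"ty":-3.4,"tz":-147,"twist":0,"jaw":91.9},{"tx":0.3,"ty":-3.4,"tz":-154.5,"twist":0,"jaw":91.9},{"tx":0.3,"ty":-3.4,"tz":-154.5,"twist":0,"jaw":82},{"tx":0.3,"ty":-3.4,"tz":-154.5,"twist":0,"jaw":75},{"tx":0.3,"ty":-3.4,"tz":-154.5,"twist":0,"jaw":68},{"tx":0.3,"ty":-3.4,"tz":-154.5,"twist":0,"jaw":57},{"tx":0.3,"ty":-3.4,"tz":-154.5,"twist":0,"jaw":57},{"tx":0.3,"ty":-3.4,"tz":-154.5,"twist":0,"jaw":57},{"tx":0.3,"ty":-3.4,"tz":-154.5,"twist":0,"jaw":57}], squeeze=20)

```text
t: 23.0
position: [0.4455, -0.3296, 0.0007]
eef_rot: [0.282, 3.121, -0.003]
wrist_force: [-0.7, 0.1, 7.7]
width: 0.0673
```

Emit:
jog_arm(motion=[{"tx":0,"ty":0,"tz":4,"twist":0,"jaw":57},{"tx":0,"ty":0,"tz":20,"twist":0,"jaw":57},{"tx":0,"ty":0,"tz":55,"twist":0,"jaw":57},{"tx":0,"ty":20,"tz":90,"twist":0,"jaw":57},{"tx":0,"ty":60,"tz":100,"twist":0,"jaw":57},{"tx":0,"ty":105,"tz":100,"twist":0,"jaw":57},{"tx":0,"ty":150,"tz":100,"twist":0,"jaw":57},{"tx":0,"ty":195,"tz":100,"twist":0,"jaw":57},{"tx":0,"ty":240,"tz":100,"twist":0,"jaw":57},{"tx":0,"ty":285,"tz":100,"twist":-1,"jaw":57},{"tx":-1.4,"ty":325,"tz":100,"twist":-2.1,"jaw":57},{"tx":-1.4,"ty":355,"tz":95,"twist":-2.1,"jaw":57}])

```text
t: 24.2
position: [0.4441, 0.0275, 0.0966]
eef_rot: [0.338, 3.114, -0.003]
wrist_force: [0.1, 0.2, -1.6]
width: 0.067
```

Emit:
jog_arm(motion=[{"tx":0,"ty":15,"tz":-10,"twist":0,"jaw":57},{"tx":0,"ty":27,"tz":-25,"twist":0,"jaw":57},{"tx":0,"ty":29.6,"tz":-36,"twist":0,"jaw":57},{"tx":0,"ty":29.6,"tz":-36,"twist":0,"jaw":57}])

```text
t: 24.6
position: [0.443, 0.0571, 0.0597]
eef_rot: [0.337, 3.116, -0.004]
wrist_force: [0.9, 0.4, -1.2]
width: 0.0672
```

```bash
python3 - <<'E'
from h import *
im,P=wrist("w13");M=masks(im);v,u=np.mgrid[:480,:640]
X=P[...,0];Y=P[...,1];roi=(abs(X-.431)<.06)&(abs(Y-.06)<.055)&(v<350)
print("blue");parts(P,M["blue"]&roi,.03,.046)
print("tan");parts(P,roi&M["tan"],.05,.1,300)
im,P=cloud("top");X,Y=P[...,0],P[...,1];M=masks(im);roi=(abs(X-.501)<.06)&(abs(Y+.42)<.06)
print("top white");parts(P,roi&~M["green"],.02,.05,100);print("green");parts(P,roi&M["green"],.034,.046)
E
```

```text
t 24.6 pos [443.   57.1  59.7] jaw axis 77.7 w 67.2 F [ 0.9  0.4 -1.2]
blue
  part [ 287  178   79   16 1217] mean [396.5  68.   38.6] rect [396.9  67.9] [43.   7.9] 77.7
tan
  part [  253   206   141   110 12805] mean [429.   59.3  76.2] rect [429.3  58.6] [68.9 54.3] 78.1
top white
  part [408 243  38  32 846] mean [ 503.5 -416.    29.4] rect [ 501.1 -415.4] [52.5 74.5] 11.6
green
  part [449 247   7  16  55] mean [ 508.9 -458.7   38.6] rect [ 508.9 -458.8] [29.8  5.7] 9.8
  part [406 256   8  19  67] mean [ 490.7 -377.5   39.2] rect [ 491.4 -378.1] [34.3  7.7] 9.8
```

Emit:
jog_arm(motion=[{"tx":1.5,"ty":1.5,"tz":0,"twist":-0.4,"jaw":57},{"tx":1.5,"ty":1.5,"tz":-10,"twist":-0.4,"jaw":57},{"tx":1.5,"ty":1.5,"tz":-20,"twist":-0.4,"jaw":57},{"tx":1.5,"ty":1.5,"tz":-30,"twist":-0.4,"jaw":57},{"tx":1.5,"ty":1.5,"tz":-38,"twist":-0.4,"jaw":57},{"tx":1.5,"ty":1.5,"tz":-42,"twist":-0.4,"jaw":57},{"tx":1.5,"ty":1.5,"tz":-44,"twist":-0.4,"jaw":57},{"tx":1.5,"ty":1.5,"tz":-44,"twist":-0.4,"jaw":57}])

```text
t: 25.5
position: [0.4453, 0.0581, 0.0164]
eef_rot: [0.349, 3.114, -0.004]
wrist_force: [-0.3, -0.3, -2.0]
width: 0.067
```

Emit:
jog_arm(motion=[{"tx":0,"ty":0,"tz":-1,"twist":0,"jaw":57},{"tx":0,"ty":0,"tz":-2,"twist":0,"jaw":57},{"tx":0,"ty":0,"tz":-2,"twist":0,"jaw":57}])

```text
t: 25.8
position: [0.4454, 0.0581, 0.0145]
eef_rot: [0.349, 3.113, -0.004]
wrist_force: [0.6, -0.2, -1.4]
width: 0.0669
```

Emit:
jog_arm(motion=[{"tx":-0.9,"ty":0.4,"tz":-0.8,"twist":0.2,"jaw":57},{"tx":-0.9,"ty":0.4,"tz":-1.6,"twist":0.2,"jaw":57},{"tx":-0.9,"ty":0.4,"tz":-1.6,"twist":0.2,"jaw":57}])

```text
t: 26.1
position: [0.4445, 0.0585, 0.0129]
eef_rot: [0.344, 3.114, -0.003]
wrist_force: [-0.3, 0.3, -2.0]
width: 0.0668
```

Emit:
jog_arm(motion=[{"tx":0,"ty":0,"tz":-0.5,"twist":0,"jaw":57},{"tx":0,"ty":0,"tz":-0.8,"twist":0,"jaw":57},{"tx":0,"ty":0,"tz":-0.8,"twist":0,"jaw":57}])

```text
t: 26.4
position: [0.4446, 0.0585, 0.0126]
eef_rot: [0.344, 3.114, -0.003]
wrist_force: [-2.7, 0.2, 9.7]
width: 0.0667
```

Contact with the floor. Release, rise, and back off for a check.

Emit:
jog_arm(motion=[{"tx":0,"ty":0,"tz":0,"twist":0,"jaw":75},{"tx":0,"ty":0,"tz":0,"twist":0,"jaw":91.9},{"tx":0,"ty":0,"tz":0,"twist":0,"jaw":91.9},{"tx":0,"ty":0,"tz":0,"twist":0,"jaw":91.9},{"tx":0,"ty":0,"tz":15,"twist":0,"jaw":91.9},{"tx":0,"ty":0,"tz":50,"twist":0,"jaw":91.9},{"tx":0,"ty":0,"tz":95,"twist":0,"jaw":91.9},{"tx":0,"ty":0,"tz":140,"twist":0,"jaw":91.9},{"tx":0,"ty":0,"tz":156,"twist":0,"jaw":91.9},{"tx":0,"ty":0,"tz":156,"twist":0,"jaw":91.9}])

```text
t: 27.4
position: [0.4464, 0.0588, 0.1712]
eef_rot: [0.343, 3.109, -0.001]
wrist_force: [-0.7, 0.5, -0.7]
width: 0.0915
```

```bash
python3 - <<'E'
from h import *
im,P=wrist("w14");M=masks(im)
X=P[...,0];Y=P[...,1];roi=(abs(X-.431)<.075)&(abs(Y-.06)<.07)
print("blue");parts(P,M["blue"]&roi,.034,.046)
print("tan");parts(P,M["tan"]&roi,.018,.05,300)
E
```

```text
t 27.4 pos [446.4  58.8 171.2] jaw axis 77.4 w 91.5 F [-0.7  0.5 -0.7]
blue
  part [297 162  51  10 495] mean [396.9  68.1  39.1] rect [397.   68.1] [42.5  7.7] 77.3
  part [299 240  47   9 370] mean [463.9  53.   38.8] rect [464.2  53. ] [41.4  6.4] 77.1
tan
  part [ 286  174   74   60 3644] mean [431.9  60.6  29.3] rect [430.7  60.8] [66.7 53.6] 78.7
```

Emit:
jog_arm(motion=[{"tx":0,"ty":-40,"tz":10,"twist":0,"jaw":91.9},{"tx":0,"ty":-85,"tz":20,"twist":-5,"jaw":91.9},{"tx":0,"ty":-130,"tz":30,"twist":-10,"jaw":91.9},{"tx":0,"ty":-175,"tz":36,"twist":-16,"jaw":91.9},{"tx":0,"ty":-220,"tz":36,"twist":-24,"jaw":91.9},{"tx":0,"ty":-265,"tz":36,"twist":-32,"jaw":91.9},{"tx":5,"ty":-310,"tz":36,"twist":-40,"jaw":91.9},{"tx":15,"ty":-355,"tz":36,"twist":-48,"jaw":91.9},{"tx":30,"ty":-400,"tz":36,"twist":-56,"jaw":91.9},{"tx":45,"ty":-440,"tz":36,"twist":-64,"jaw":91.9},{"tx":54,"ty":-477,"tz":36,"twist":-66,"jaw":91.9},{"tx":54,"ty":-477,"tz":36,"twist":-66,"jaw":91.9}])

```text
t: 28.65
position: [0.4991, -0.4219, 0.2021]
eef_rot: [1.99, 2.423, -0.013]
wrist_force: [0.1, -0.1, -0.7]
width: 0.092
```

```bash
python3 - <<'E'
from h import *
im,P=wrist("w15");M=masks(im)
X=P[...,0];Y=P[...,1];roi=(abs(X-.501)<.06)&(abs(Y+.42)<.06)
print("green");parts(P,M["green"]&roi,.034,.046)
k=roi&~M["green"]&(im.max(2)>40);print("white");parts(P,k,.018,.05,300)
q=P[k][:,2];q=q[q>.018];print((np.percentile(q,[5,25,50,95])*1000).round(1))
t,_=read_camera("top");o=cv2.imread("pics/top0.png");cv2.imwrite("pics/top2.png",t)
E
```

```text
t 28.6 pos [ 499.1 -421.9  202.1] jaw axis 11.2 w 92.0 F [ 0.1 -0.1 -0.7]
green
  part [307 169  39   9 325] mean [ 493. -380.   39.] rect [ 493.1 -380.2] [35.8  7.6] 11.3
  part [309 253  34   8 238] mean [ 508.9 -461.1   38.7] rect [ 509.  -461.3] [33.1  6. ] 11.5
white
  part [ 300  180   54   67 3053] mean [ 503.9 -418.6   29.2] rect [ 501.9 -420.7] [53.5 67.4] 10.8
[ 26.  277.  312.1 322.1]
```

View pics/top2.png

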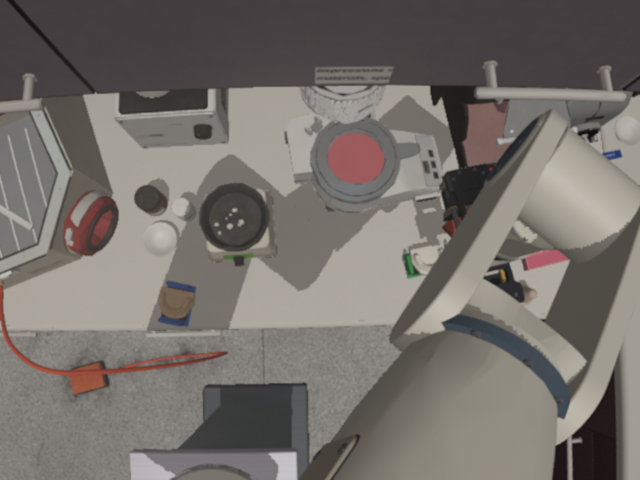

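```bash
python3 -c "
from plant import r
print(r.job_done())"
```

```text
the job is handed in; nothing more can be done
None
```

The two models are swapped: the white one is in the green holder and the tan one in the blue holder. Both are released, flat, with their front teeth towards the robot as before. I parked both on the clear worktop to change grip, and handed in at about 29 s with the arm clear of everything.

**Final checks (wrist camera):**

| Model | Holder | Off-centre | Heading difference | Height |
|---|---|---|---|---|
| White | Green | about 1 mm | about 0.6° | as when seated |
| Tan | Blue | about 0.3 mm | about 1.5° | as when seated |

- **Setting down:** each contact I felt was gentle, 12 N at most.
- **Bystanders:** in the last top view the jars and dish had not moved. The arm partly hid the red bar in that picture, but I never worked near it.

**What disagreed:**
- **Tool height:** the fingertips really stand about 28 mm higher than the reported tool position implies. My first grasp therefore closed just above the tan model. I saw this in the wrist camera and corrected for it from then on.
- **Model base:** the cameras showed the top of the base about 14 mm above the underside, not the stated 26 mm. The grips held all the same.

I viewed 10 pictures, within the budget. One jog call was refused for missing fields and moved nothing.

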